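# Couple the hitch arm to the ball stand

## Robot

A 7-joint arm with a two-finger parallel gripper is mounted at the origin on the work surface; the furniture and walls round the work are solid. World frame = base frame: x ahead of the robot, y to its left, z up, the work surface at z = 0. Lengths are in m, angles in rad, forces in N, time in s.
With the tool pointing down it reaches from about 0.4 to 0.9 m from the base axis. Payload 5.6 kg.
Tool frame: the origin (TCP) lies midway between the tips of the shut fingers; the grasp point (between the pads) lies 19 mm behind it; y points along the fingers, z is the direction in which the jaws open and shut, and the axes are right-handed (so a half turn about y gives the same grasp; the last joint's range is limited). The gripper opens to 92 mm and grips with 3 to 60 N. Pads are 20 mm wide; open, the fingers measure 128 mm over their backs; the gripper's body (75 mm by 189 mm) begins 69 mm behind the grasp point.
Start: joints at [1.285, 0.468, -0.012, 1.603, 0.006, 1.071, -0.056], TCP at [0.156, -0.631, 0.215] pointing down, gripper open.
Joint ranges: [-2.53, 2.53], [-0.31, 2.02], [-1.57, 1.55], [0.28, 2.44], [-1.29, 4.43], [0.15, 1.84], [-2.92, 2.92]. Speed limits (rad/s): [2.57, 2.57, 3.14, 3.14, 3.14, 3.14, 3.14].

## Interface

Orientations are given as a 3x3 rotation matrix whose columns are the frame's x, y, z axes.
In Python, from station import env, effector, solver, viewer, workorder, search_frame, tip_of gives the robot as it stands. Calls block until the motion is done:
- env.reach(position, orientation): joint-space move of the TCP to a pose.
- env.movel(position, frame=None, rate=0.15): straight line of the TCP; frame=None keeps the orientation; rate is the mean speed in m/s.
- env.goto_joints(angles): joint-space move.
- effector.release() and effector.grasp(squeeze=None): open the fingers fully, or close them until they stop; squeeze is the grip in N (None keeps the last).
- env.pause(seconds).
- solver.inverse_kinematics(position, orientation): joint angles nearest the present ones, or None.
- env.sense(): the state.
- viewer.read_camera(name): name is "scene" or "top"; returns (picture, depth): 420x560x3 uint8, red, green, blue; 420x560 float32, m along the optical axis (not along the pixel's ray), 0 where there is no reading.
- viewer.camera_info(name): a dict with "intrinsics" (3x3 intrinsics, pixels), "eye" and "rotation" of the camera in the world. Camera axes: x right, y up, looking along -z (the intrinsics and any distortion apply to the point x, -y, -z); pixel columns grow to the right and rows downward; lengths in m; the calibration is good to about 2 mm. A picture is of the moment at which its call begins. camera_info takes no time and is no camera call.
A pose or a line that the arm cannot do raises env.PlanningError and nothing moves.
- workorder.finish_job(): hands the job in, once; it reports no verdict.
Trained networks look in the newest picture that a camera, given by its name, has taken for a name from the list of things; names that differ only in an ending like _2 or _b are one class to them, and where a whole thing is asked for, a point or a joint stands for the part that bears it (a point fixed in the world has none). Each returns a list of dicts, best first, with "score" (0 to 1); they miss things now and then, are a little off and sometimes report something else, mostly with a low value. They report only what shows in the picture. A call takes as long as a camera call.
- search_frame(camera, name): "at" ([x, y, z] in m, in world coordinates, good to about 4 mm: the middle of the surface that is visible of it).
- tip_of(camera, name): "at" ([x, y, z] in m, in world coordinates, good to about 4 mm: a listed point, or the origin of a listed thing).
The state is a dict: "t": time; "joint_positions": joint angles; "joint_velocities": joint speeds; "tau": joint torques, N m; "ee_pos": TCP position; "tcp_rot": TCP orientation; "wrist_force": force on the tool from outside, world axes, zero at the start; "moment": the same for the moment, N m; "gripper_width": finger opening in m.
Only numpy, scipy, OpenCV 4.12 (cv2) and the standard library are available. Lean on these libraries where they do the work, as an engineer would, in place of code of your own. Each camera call takes 0.05 s, during which the arm holds its last target.

## Task

Take the hitch arm out of its wooden rack by its wooden tail, lay it flat on the open desk and let it go, then take it again by its socket cup. With the latch lever still raised, lower the cup over the ball of the steel stand, tail between the saddle cheeks, and push it down until it snaps fully home, without forcing it; then press the latch lever fully down. Leave the loose things round about where they are.

Things in the scene. Friction and masses are not known exactly. Their poses are not given: they have to be found in the camera images.
- tail_grip (a point): Centre of the wooden tail of the loose hitch arm (0.37 kg, 186 mm long, dark steel with a wooden tail). The arm's x axis points from the tail to the cup, z up out of its flat underside. The tail is 56 mm long, 26 mm wide, 30 mm high; this point lies 135 mm behind the cup's axis, 15 mm above the underside. In the rack only this tail stands free for the fingers.
- cup_grip (a point): Centre of the arm's socket cup, a 50 x 50 mm square block 46 mm high (rounded top to 52 mm); this point is on the cup's vertical axis, 27 mm above the underside (which is flat and level with the underside of the bar and the tail). Same axes as tail_grip. On the stand only the cup can be held: the tail is between cheeks. The bar between cup and tail is 24 mm wide, 30 mm high, with the raised lever above it.
- socket (a point): Where the ball's centre lies when the cup is fully home: on the cup's axis, 21 mm above its underside. The cavity is 32 mm square, open below. Two spring pads in its mouth (25 mm apart) must be pushed over the 30 mm ball: contact about 21 mm above home, then a push of about 8 to 14 N over the next 10 mm, after which the pads draw it down until it stops hard. The arm's own weight does not seat it.
- lever_end (a point): Top of the round cross bar (22 mm wide, 14 mm thick) at the free end of the latch lever, 63 mm from the lever's hinge. The hinge runs across the arm 31 mm behind the cup's axis, 40 mm above the underside; raised, the lever slopes up and back over the bar (end some 79 mm behind the cup's axis and 83 mm above the underside), down it lies flat along the bar (end 94 mm behind, 49 mm above the underside).
- latch (a joint): Latch lever angle: 0 raised (open), 0.6 rad flat down (latched, hard stop). It stays where it is left; moving it takes 5 to 7 N downward at its end. Its hook swings in under the ball, and cannot pass the ball if the cup sits too high.
- ball_centre (a point): Centre of the 30 mm greased ball on its fixed post on the steel stand, 61 mm above the desk. The stand's x axis points from the saddle to the ball: the arm, coupled, has the same heading. Base plate 215 x 100 x 12 mm.
- saddle_mid (a point): Middle of the saddle floor on the stand, 130 mm behind the ball, 40 mm above the desk: the tail rests here, between two cheeks 34 mm apart, 80 mm long (75 to 155 mm behind the ball), with flared lips up to about 82 mm above the desk and 74 mm apart over all.
- rack_seat (a point): On the floor of the fixed wooden rack (12 mm above the desk), under the cup's axis when the arm is parked; x axis along the parked arm, from tail to cup. Its cheeks enclose the cup (5 mm play a side, up to 60 mm above the desk, from 32 mm before to 34 mm behind this point) and the bar (5 mm play a side, up to 46 mm, from there to 98 mm behind); lift the arm straight up.
- wax: yellow wax block 35 x 55 x 18 mm, loose bystander; origin under its centre
- sander: brown sanding block 41 x 76 x 25 mm, loose bystander; origin under its centre
- jar: lidded glass jar 68 mm wide, 61 mm high, loose bystander; origin under its centre
- tin: lidded metal tin 70 mm wide, 36 mm high, loose bystander; origin under its centre. (To its right a tall fixed eyelet press stands at the desk edge, 0.42 m ahead and 0.5 m right of the robot: keep clear. Between rack and stand the desk is open.)

How it is judged:
By the outcome, as a careful person would: the job done as asked, in the order asked, and still so for the second after the job is handed in, with the robot touching nothing.
It also fails if it takes over 72 s, if anything falls off the work surface, if the arm or the gripper's body presses on something with over 40 N, if the wrist force passes 120 N, or if a joint passes its speed limit or range.

## Working session

There is one attempt and no reset: what is moved stays moved. The work goes in short steps, each a Python script; the robot and the scene stay as the last script left them, time stands still between calls to the robot, and variables do not carry over. Pictures are saved under pics/ and viewed, and the job is handed in when it is done.

```bash
ls; mkdir -p pics
cat > h.py <<'E'
import numpy as np,cv2
from station import env,effector,solver,viewer,workorder,search_frame,tip_of
def snap(cam,fn):
    p,d=viewer.read_camera(cam); cv2.imwrite('pics/'+fn,p[:,:,::-1]); return p,d
def world(cam,d,u,v):
    i=viewer.camera_info(cam);K=np.array(i['intrinsics']);z=d[v,u]
    x=(u-K[0,2])/K[0,0]*z;y=(v-K[1,2])/K[1,1]*z
    return np.array(i['eye'])+np.array(i['rotation'])@np.array([x,-y,-z])
E
python3 - <<'E'
from h import *
np.set_printoptions(precision=4,suppress=True)
for c in ['scene','top']:
    p,d=snap(c,c+'0.png'); np.save(c+'0.npy',d)
    print(c,viewer.camera_info(c))
    for n in ['tail_grip','cup_grip','socket','lever_end','ball_centre','saddle_mid','rack_seat','wax','sander','jar','tin']:
        print(n,[(np.round(r['at'],4),round(r['score'],2)) for r in tip_of(c,n)[:2]])
s=env.sense();print(s)
E
```

```text
pics
scene {'intrinsics': array([[489.4672,   0.    , 282.0393],
       [  0.    , 489.4672, 201.3474],
       [  0.    ,   0.    ,   1.    ]]), 'eye': array([-0.01  ,  0.8612,  0.8834]), 'rotation': array([[-0.8094,  0.3629, -0.4618],
       [-0.5873, -0.5004,  0.6361],
       [-0.0002,  0.7861,  0.6181]])}
tail_grip [(array([ 0.4635, -0.1729,  0.0291]), 0.97)]
cup_grip [(array([ 0.5915, -0.2136,  0.0418]), 0.85)]
socket [(array([ 0.5881, -0.2125,  0.0364]), 0.66)]
lever_end []
ball_centre [(array([0.5722, 0.2063, 0.0627]), 0.85)]
saddle_mid [(array([0.4454, 0.1761, 0.0393]), 0.85)]
rack_seat [(array([ 0.5915, -0.2076,  0.0143]), 0.68)]
wax [(array([ 0.6031,  0.375 , -0.0002]), 0.64)]
sander [(array([ 0.7095, -0.0389, -0.0031]), 0.84)]
jar [(array([0.6963, 0.0911, 0.0019]), 0.77)]
tin [(array([ 0.512 , -0.1916,  0.0942]), 0.7), (array([ 0.6084, -0.3413,  0.0013]), 0.64)]
top {'intrinsics': array([[500.9634,   0.    , 278.6358],
       [  0.    , 500.9634, 212.3242],
       [  0.    ,   0.    ,   1.    ]]), 'eye': array([0.4092, 0.0265, 1.2221]), 'rotation': array([[-0.0015,  0.9894,
[... 719 characters left out ...]
0.0002]), 0.94)]
jar [(array([ 0.6973,  0.0827, -0.0029]), 0.93)]
tin [(array([ 0.6108, -0.3405, -0.    ]), 0.74)]
{'t': 1.2, 'joint_positions': array([ 1.285 ,  0.4675, -0.0116,  1.6027,  0.006 ,  1.0714, -0.0563]), 'joint_velocities': array([ 0.0001,  0.0005,  0.0005,  0.0022,  0.0006, -0.0002, -0.0001]), 'tau': array([ -0.    , -52.042 ,  -0.0125, -24.4052,  -0.0566,   0.0113,
         0.    ]), 'ee_pos': array([ 0.1562, -0.6309,  0.2146]), 'tcp_rot': array([[-0.9707, -0.    ,  0.2403],
       [-0.2403,  0.    , -0.9707],
       [ 0.    , -1.    , -0.    ]]), 'wrist_force': array([0.2947, 0.1568, 0.0581]), 'moment': array([ 0.0201,  0.0318, -0.    ]), 'gripper_width': 0.09177930170864784}
```

View pics/scene0.png

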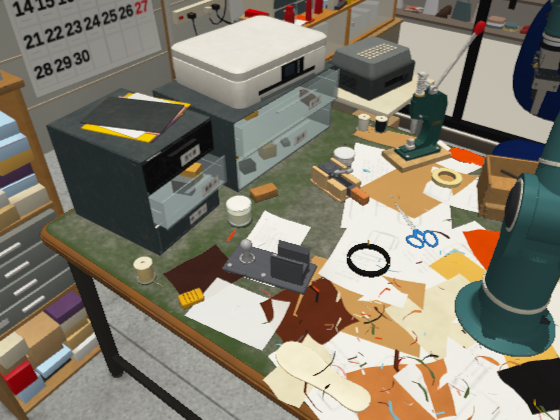

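View pics/top0.png

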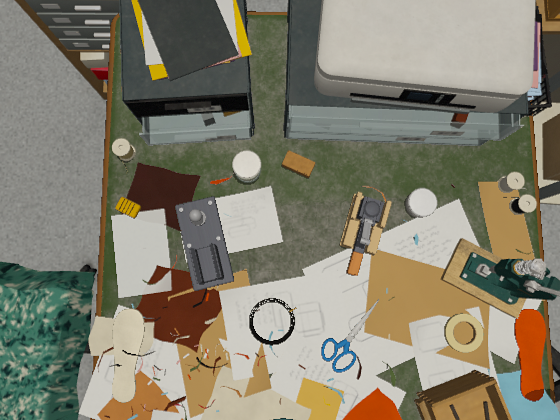

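The scene view shows the rack with the arm at about (340,182), the stand at (270,262) and its ball at (247,245). The top view shows the arm's cup at (372,205), its tail at (356,262), the ball at (196,214) and the saddle at (208,262). This agrees with the networks, so next I'll refine from the depth images.

```bash
cat >> h.py <<'E'
def cloud(cam,d,p):
    i=viewer.camera_info(cam);K=np.array(i['intrinsics'])
    v,u=np.mgrid[:d.shape[0],:d.shape[1]];z=d
    P=np.stack([(u-K[0,2])/K[0,0]*z,-(v-K[1,2])/K[1,1]*z,-z],-1)
    W=P@np.array(i['rotation']).T+np.array(i['eye'])
    ok=d>0
    return W[ok],p[ok]
E
python3 - <<'E'
from h import *
from scipy.optimize import least_squares
np.set_printoptions(precision=4,suppress=True)
for c in ['scene','top']:
    d=np.load(c+'0.npy');p=cv2.imread(f'pics/{c}0.png')[:,:,::-1]
    W,C=cloud(c,d,p)
    desk=W[(abs(W[:,0]-.55)<.1)&(abs(W[:,1])<.08)]; print(c,'desk z',np.median(desk[:,2]),desk[:,2].std())
    m=(np.hypot(W[:,0]-.572,W[:,1]-.206)<.016)&(W[:,2]>.058); B=W[m]
    r=least_squares(lambda q:np.linalg.norm(B-q,axis=1)-.015,[.572,.206,.061],loss='soft_l1',f_scale=.001); print('ball',m.sum(),r.x,B[:,2].max())
    def rect(m,n):
        Q=W[m]
        if len(Q)<5: print(n,len(Q));return
        b=cv2.minAreaRect(Q[:,:2].astype(np.float32)*1000);print(n,len(Q),'mean',Q.mean(0),'rect',np.round(b[0],1),np.round(b[1],1),round(b[2],1))
    # tail: beyond bar; orange
    near=lambda x,y,r:np.hypot(W[:,0]-x,W[:,1]-y)<r
    rect(near(.461,-.172,.045)&(W[:,2]>.036)&(W[:,2]<.048),'tailtop')
    rect(near(.592,-.21,.04)&(W[:,2]>.0615),'cup dome')
    rect(near(.592,-.21,.033)&(W[:,2]>.055),'cup all')
    rect(near(.51,-.187,.03)&(W[:,2]>.085),'leverend')
    rect(near(.445,.173,.065)&(W[:,2]>.065),'saddle lips')
    rect(near(.5,.187,.16)&(W[:,2]>.006)&(W[:,2]<.018),'base')
    rect(near(.54,-.19,.12)&(W[:,2]>.05),'rack high')
E
python3 - <<'E'
import cv2
for c,(x,y,w,h) in {'top':(330,170,80,120),'scene':(300,140,90,80)}.items():
    i=cv2.imread(f'pics/{c}0.png')[y:y+h,x:x+w];cv2.imwrite(f'pics/{c}0z.png',cv2.resize(i,None,fx=5,fy=5,interpolation=cv2.INTER_CUBIC))
E
```

```text
scene desk z 0.002035460659056021 0.002395277668809538
ball 109 [0.5746 0.2053 0.0608] 0.07772971295437803
tailtop 169 mean [ 0.4709 -0.1711  0.0407] rect [ 473.  -166.9] [46.9 71. ] 57.6
cup dome 43 mean [ 0.5888 -0.2088  0.0627] rect [ 587.  -214.7] [45.5 71.4] 26.7
cup all 172 mean [ 0.5882 -0.2077  0.0593] rect [ 589.1 -210.8] [60.6 56.1] 72.6
leverend 33 mean [ 0.5097 -0.1821  0.0912] rect [ 510.  -183.2] [22.7 12.2] 60.9
saddle lips 448 mean [0.4624 0.176  0.0732] rect [463.  177.5] [81.1 61.2] 14.1
base 2790 mean [0.4853 0.215  0.0104] rect [500.7 191.5] [316.4 308. ] 8.5
rack high 441 mean [ 0.5767 -0.1996  0.0615] rect [ 562.2 -198.8] [ 87.3 119.7] 73.6
top desk z 0.0016679261734369177 0.0027734006866541702
ball 131 [0.5728 0.2047 0.0607] 0.07856715479864107
tailtop 349 mean [ 0.4706 -0.1733  0.041 ] rect [ 468.8 -178.8] [51.6 71.4] 86.7
cup dome 109 mean [ 0.5879 -0.209   0.0629] rect [ 584.9 -207. ] [77.1 52.2] 74.9
cup all 407 mean [ 0.588  -0.2093  0.0593] rect [ 587.3 -208.4] [65.1 53.6] 73.3
leverend 63 mean [ 0.5093 -0.1846  0.0918] rect [ 509.6 -185.5] [21.  22.7] 21.7
saddle lips 392 mean [0.4608 0.1788 0.0753] rect [461.1 177.3] [79.8 59. ] 13.7
base 4261 mean [0.4932 0.2008 0.0102] rect [498.5 188.5] [314.1 315.9] 4.0
rack high 989 mean [ 0.5737 -0.2042  0.062 ] rect [ 558.4 -199.3] [ 84.6 126.5] 73.0
```

View pics/top0z.png

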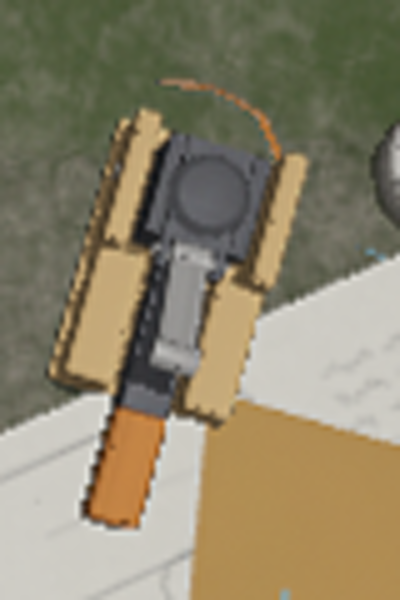

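View pics/scene0z.png

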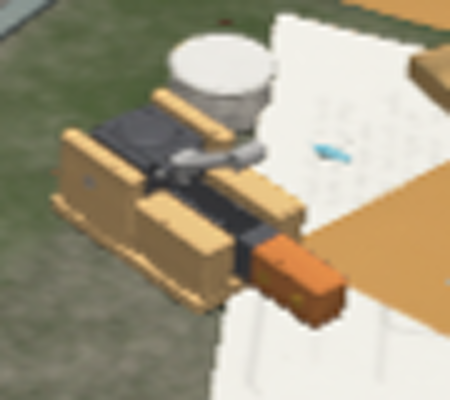

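The depth clouds agree with the networks. The ball is at (0.5735, 0.205, 0.061) with the stand yaw at about 14°, and the arm yaw is about -16.5°. Next I'll measure the eyelet press, the tail and the obstacle heights.

```bash
cat >> h.py <<'E'
def R(yaw,flip=False):
    # tool down, jaws across heading yaw
    s=-1 if flip else 1
    y=np.array([0,0,-1.]);z=s*np.array([-np.sin(yaw),np.cos(yaw),0]);x=np.cross(y,z)
    return np.stack([x,y,z],1)
E
python3 - <<'E'
from h import *
np.set_printoptions(precision=4,suppress=True)
for c in ['scene','top']:
    d=np.load(c+'0.npy');p=cv2.imread(f'pics/{c}0.png')[:,:,::-1]
    W,C=cloud(c,d,p)
    m=(abs(W[:,0]-.4)<.2)&(W[:,1]<-.32)&(W[:,1]>-.75)&(W[:,2]>.05)
    Q=W[m]
    for z0 in np.arange(.05,.5,.05):
        q=Q[(Q[:,2]>z0)&(Q[:,2]<z0+.05)]
        if len(q)>3: print(c,round(z0,2),len(q),q.min(0)[:2],q.max(0)[:2])
    C=C.astype(int)
    m=(np.hypot(W[:,0]-.461,W[:,1]+.172)<.05)&(C[:,0]>150)&(C[:,0]-C[:,2]>90)&(W[:,2]>.015)
    b=cv2.minAreaRect(W[m][:,:2].astype(np.float32)*1000);print('tail',m.sum(),W[m].mean(0),b)
    m2=m&(W[:,2]>.036);b=cv2.minAreaRect(W[m2][:,:2].astype(np.float32)*1000);print('tailtop',m2.sum(),W[m2].mean(0),b)
    m=(abs(W[:,0]-.8)<.2)&(abs(W[:,1])<.3)&(W[:,2]>.1); print('cab xmin',np.percentile(W[m][:,0],[.5,2,10]),W[m][:,2].max())
for f in (False,True):
  for pos,yaw in [((.2,-.40,.40),-1.0),((.461,-.172,.2),-.287),((.45,0,.1),0),((.58,0,.05),0),((.5735,.205,.1),.244)]:
    print(f,pos,solver.inverse_kinematics(pos,R(yaw,f)))
E
```

```text
scene 0.05 478 [ 0.2001 -0.599 ] [ 0.5975 -0.4136]
scene 0.1 383 [ 0.2005 -0.5547] [ 0.4553 -0.417 ]
scene 0.15 508 [ 0.3828 -0.553 ] [ 0.4678 -0.4372]
scene 0.2 439 [ 0.386  -0.5459] [ 0.4666 -0.4367]
scene 0.25 285 [ 0.3925 -0.5156] [ 0.4617 -0.449 ]
scene 0.3 175 [ 0.2003 -0.7131] [ 0.4596 -0.4455]
scene 0.35 102 [ 0.3536 -0.5783] [ 0.3813 -0.5319]
scene 0.4 122 [ 0.3395 -0.5998] [ 0.3667 -0.5659]
scene 0.45 7 [ 0.2015 -0.6489] [ 0.2075 -0.6406]
tail 122 [ 0.4661 -0.1706  0.0416] ((469.08123779296875, -177.80059814453125), (53.6744270324707, 68.6251449584961), 78.97737884521484)
tailtop 122 [ 0.4661 -0.1706  0.0416] ((469.08123779296875, -177.80059814453125), (53.6744270324707, 68.6251449584961), 78.97737884521484)
cab xmin [0.7306 0.7336 0.7475] 0.3600715089045786
top 0.05 634 [ 0.2001 -0.6047] [ 0.599  -0.4224]
top 0.1 279 [ 0.2001 -0.5494] [ 0.4532 -0.4213]
top 0.15 361 [ 0.3793 -0.5503] [ 0.4632 -0.4411]
top 0.2 601 [ 0.3838 -0.549 ] [ 0.4623 -0.4413]
top 0.25 588 [ 0.3897 -0.5094] [ 0.4576 -0.4499]
top 0.3 146 [ 0.3953 -0.4988] [ 0.4574 -0.4479]
tail 219 [ 0.4619 -0.1706  0.0
[... 410 characters left out ...]
01  0.3155 -0.7399  1.9588  0.2578  0.9621  1.3395]
False (0.45, 0, 0.1) [ 0.8077  0.5795 -1.0841  2.1205  0.6957  0.8559  0.8708]
False (0.58, 0, 0.05) [ 0.4816  0.7067 -0.7245  1.8514  0.6253  0.826   1.0048]
False (0.5735, 0.205, 0.1) [ 0.2301  0.7385 -0.8932  1.7513  0.6776  0.9909  0.8865]
True (0.2, -0.4, 0.4) [ 0.9378 -0.0373  0.0916  1.8133  0.0035  1.3654 -1.5422]
True (0.461, -0.172, 0.2) [ 0.525   0.238  -0.2699  1.9817  0.0784  0.9317 -1.6423]
True (0.45, 0, 0.1) [ 0.4406  0.3817 -0.5988  2.1387  0.3281  0.7097 -1.9474]
True (0.58, 0, 0.05) [ 0.2202  0.6035 -0.3616  1.8686  0.308   0.7241 -1.8865]
True (0.5735, 0.205, 0.1) [ 0.0979  0.6506 -0.6818  1.7596  0.5033  0.9132 -2.1269]
```

Run:
```python
from h import *
np.set_printoptions(precision=4,suppress=True)
s=env.sense();print(s['t'])
env.movel([.115,-.44,.38],rate=.3)
s=env.sense();print(s['t'],s['ee_pos'],s['joint_positions'],s['wrist_force'])
q=solver.inverse_kinematics([.461,-.1715,.30],R(-.287,True));print(q)
env.reach([.461,-.1715,.30],R(-.287,True))
s=env.sense();print(s['t'],s['ee_pos'],s['joint_positions'],s['wrist_force'])
effector.release()
env.movel([.461,-.1715,.12],rate=.2)
s=env.sense();print(s['t'],s['ee_pos'],s['wrist_force'],s['gripper_width'])
snap('top','t1.png');snap('scene','s1.png')
```

```text
1.2
2.2 [ 0.115  -0.4403  0.379 ] [ 1.281  -0.0044 -0.0391  1.8269 -0.0001  1.3202 -0.0862] [ 0.3146 -0.3444 -0.0287]
[ 0.8605  0.1725 -0.6361  1.8444  0.1115  1.1602 -1.6709]
3.8333 [ 0.4607 -0.1725  0.2996] [ 0.8612  0.1733 -0.6348  1.8442  0.1117  1.1603 -1.6705] [0.3034 0.2998 0.4636]
5.1 [ 0.4618 -0.1716  0.1209] [ 1.0306 -0.1269  0.0327] 0.09187962898410093
```

View pics/s1.png

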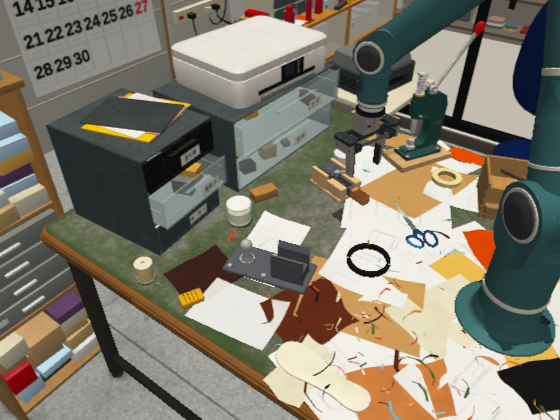

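View pics/t1.png

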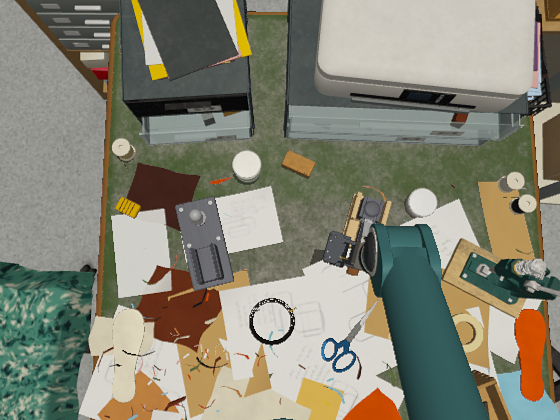

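The gripper sits over the tail, with its fingers at about (355–380,150) in the scene view. Going down to grip.

```bash
python3 - <<'E'
from h import *
np.set_printoptions(precision=4,suppress=True)
env.movel([.461,-.1715,.011],R(-.287,True),rate=.12)
s=env.sense();print(s['t'],s['ee_pos'],s['wrist_force'])
f0=s['wrist_force']
effector.grasp(55)
s=env.sense();print(s['t'],s['ee_pos'],s['wrist_force'],s['gripper_width'])
env.movel([.461,-.1715,.031],rate=.05)
s=env.sense();print(s['t'],s['ee_pos'],s['wrist_force'],s['moment'],s['gripper_width'])
snap('scene','s2.png')
E
python3 -c "
import cv2
i=cv2.imread('pics/s2.png')[120:230,280:420];cv2.imwrite('pics/s2z.png',cv2.resize(i,None,fx=5,fy=5,interpolation=cv2.INTER_CUBIC))"
```

```text
6.2583 [ 0.4615 -0.1716  0.0115] [-0.3612  0.9125 -0.056 ]
7.2667 [ 0.461  -0.1716  0.011 ] [0.0829 0.0304 0.1672] 0.02544588374587442
7.8167 [ 0.4609 -0.1717  0.0312] [-0.3051 -0.2301 -3.7646] [ 0.0835  0.3367 -0.0293] 0.025671350166212456
```

View pics/s2z.png

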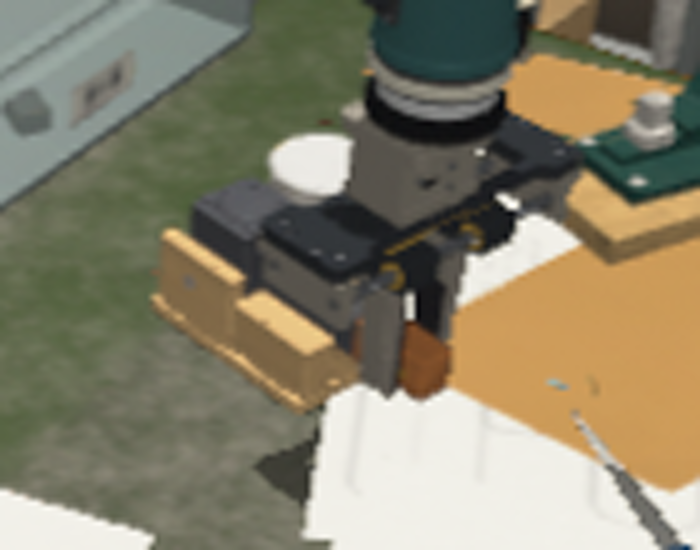

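The tail grip holds, with 3.8 N lifted and no visible sag. But the pads are so low that the fingertips would meet the desk first, so I'll set it back and regrip 5 mm higher before lifting out.

```bash
python3 - <<'E'
from h import *
np.set_printoptions(precision=4,suppress=True)
env.movel([.461,-.1715,.0115],rate=.06)
effector.release()
env.movel([.461,-.1715,.0170],rate=.05)
effector.grasp(55)
s=env.sense();print(s['t'],s['ee_pos'],s['wrist_force'],s['gripper_width'])
env.movel([.461,-.1715,.035],rate=.05)
s=env.sense();print(s['t'],s['ee_pos'],s['wrist_force'],s['moment'])
env.movel([.461,-.1715,.16],rate=.12)
s=env.sense();print(s['t'],s['ee_pos'],s['wrist_force'],s['moment'])
env.movel([.45,-.0,.12],R(0,True),rate=.12)
s=env.sense();print(s['t'],s['ee_pos'],s['wrist_force'],s['moment'])
snap('top','t3.png');snap('scene','s3.png')
E
python3 -c "
import cv2
i=cv2.imread('pics/s3.png')[140:280,240:420];cv2.imwrite('pics/s3z.png',cv2.resize(i,None,fx=4,fy=4,interpolation=cv2.INTER_CUBIC))"
```

```text
10.6667 [ 0.461  -0.1716  0.017 ] [-0.0322  0.0106 -0.5753] 0.025736473056479955
11.175 [ 0.4609 -0.1717  0.0353] [ 0.6439  0.6885 -3.6336] [ 0.1138  0.2216 -0.0036]
12.3667 [ 0.4603 -0.1713  0.1592] [-0.5078  0.5749 -5.0832] [ 0.1174  0.2769 -0.0009]
13.9833 [ 0.4502 -0.0008  0.1201] [-0.4688 -0.4257 -5.1384] [-0.0553  0.2545  0.0106]
```

View pics/s3z.png

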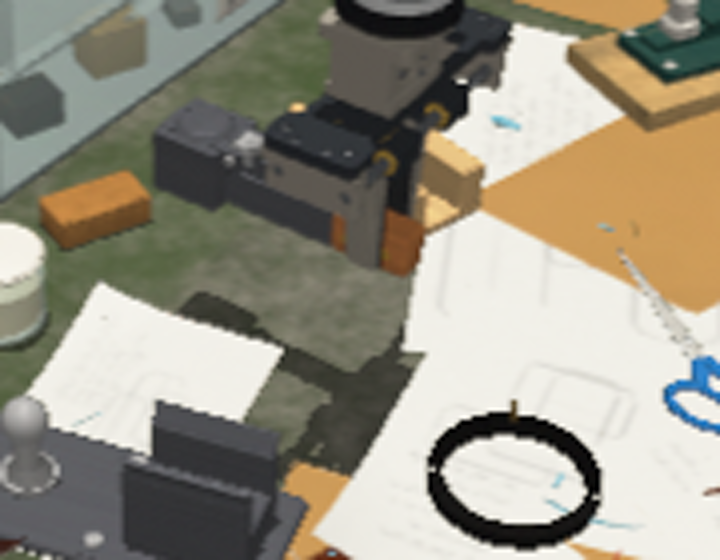

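View pics/t3.png

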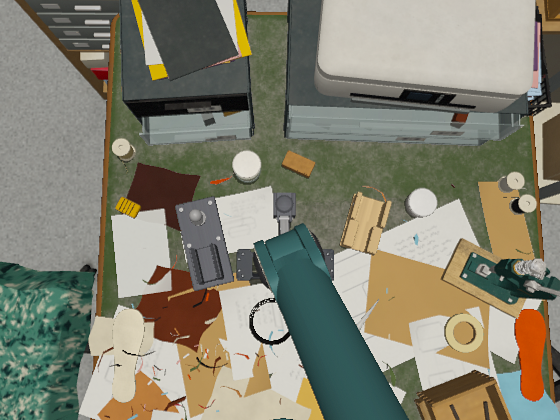

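The arm is out of the rack and level, with the cup at (284,200) in the top view over open desk. Laying it down.

Run:
```python
from h import *
np.set_printoptions(precision=4,suppress=True)
env.movel([.45,0,.02],rate=.12)
f0=env.sense()['wrist_force'][2];print(f0)
for z in np.arange(.010,.0025,-.0015):
    env.movel([.45,0,z],rate=.03)
    s=env.sense();print(s['t'],s['ee_pos'],s['wrist_force'])
    if s['wrist_force'][2]-f0>3: break
effector.release()
env.movel([.45,0,.14],rate=.2)
s=env.sense();print(s['t'],s['ee_pos'],s['wrist_force'])
env.movel([.42,-.12,.25],rate=.3)
for c in ['scene','top']:
    p,d=snap(c,c+'4.png'); np.save(c+'4.npy',d)
    for n in ['tail_grip','cup_grip','socket','lever_end']:
        print(c,n,[(np.round(r['at'],4),round(r['score'],2)) for r in tip_of(c,n)[:2]])
print(env.sense()['t'])
```

```text
-3.6418701565285114
15.55 [0.4499 0.     0.0099] [ 0.6997  1.1851 -3.4443]
15.8 [ 0.45   -0.      0.0085] [ 0.5423 -0.1159 -4.5313]
16.05 [ 0.4499 -0.      0.0069] [ 0.443   0.3427 -3.6374]
16.3 [0.4501 0.     0.0055] [-0.3098 -0.8049 -3.8634]
16.55 [0.4502 0.     0.005 ] [-3.174  -1.2606 10.105 ]
18.4417 [ 0.4493 -0.0003  0.1393] [ 0.5083  0.7582 -0.1908]
scene tail_grip [(array([0.4487, 0.0025, 0.0185]), 0.75), (array([0.5743, 0.2067, 0.0635]), 0.73)]
scene cup_grip [(array([0.5822, 0.0017, 0.029 ]), 0.88)]
scene socket [(array([ 0.5838, -0.0035,  0.0189]), 0.76)]
scene lever_end [(array([0.5064, 0.0002, 0.0803]), 0.43), (array([ 0.7109, -0.0395, -0.0014]), 0.32)]
top tail_grip [(array([0.4471, 0.001 , 0.0139]), 0.57)]
top cup_grip []
top socket [(array([ 0.5889, -0.0024,  0.0176]), 0.73)]
top lever_end [(array([0.5012, 0.0014, 0.0803]), 0.75)]
19.6417
```

View pics/scene4.png

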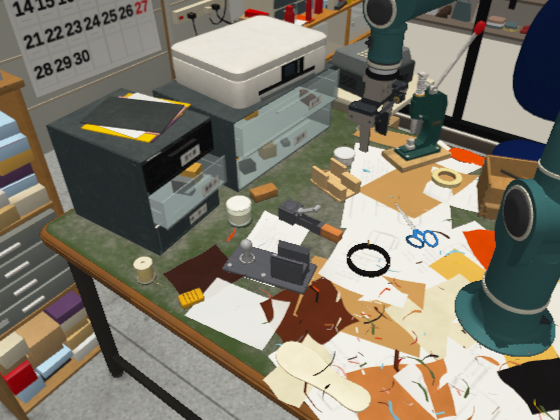

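View pics/top4.png

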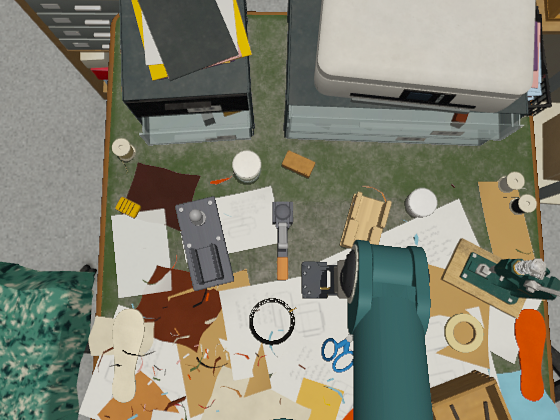

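The arm lies flat and free on the desk, with its cup at (283,211) and tail at (282,270) in the top view and the lever still raised. I'll measure its cup and yaw.

```bash
python3 - <<'E'
from h import *
np.set_printoptions(precision=4,suppress=True)
for c in ['scene','top']:
    d=np.load(c+'4.npy');p=cv2.imread(f'pics/{c}4.png')[:,:,::-1]
    W,C=cloud(c,d,p)
    m=(np.hypot(W[:,0]-.583,W[:,1])<.04)&(W[:,2]>.038)
    b=cv2.minAreaRect(W[m][:,:2].astype(np.float32)*1000);q=W[m];print(c,'cuptop',m.sum(),q.mean(0),(np.percentile(q,2,0)+np.percentile(q,98,0))/2,b)
    C=C.astype(int)
    m=(np.hypot(W[:,0]-.45,W[:,1])<.05)&(C[:,0]>140)&(C[:,0]-C[:,2]>80)&(W[:,2]>.02)
    q=W[m];b=cv2.minAreaRect(q[:,:2].astype(np.float32)*1000);print('tail',m.sum(),q.mean(0),(np.percentile(q,2,0)+np.percentile(q,98,0))/2,b)
    m=(np.hypot(W[:,0]-.5735,W[:,1]-.205)<.0155)&(W[:,2]>.062); print('ball',W[m].mean(0))
E
python3 -c "
import cv2
i=cv2.imread('pics/top4.png')[180:300,160:310];cv2.imwrite('pics/t4z.png',cv2.resize(i,None,fx=5,fy=5,interpolation=cv2.INTER_CUBIC))"
```

```text
scene cuptop 281 [0.578  0.0059 0.0466] [0.5782 0.0027 0.0461] ((577.32275390625, 2.3839893341064453), (67.35697174072266, 52.659019470214844), 4.616822242736816)
tail 143 [0.4525 0.0025 0.0286] [0.4531 0.0012 0.0288] ((453.396484375, 0.4931621551513672), (27.919973373413086, 57.885643005371094), 87.49669647216797)
ball [0.5709 0.2083 0.0697]
top cuptop 512 [0.5778 0.0012 0.0469] [0.5764 0.0011 0.0471] ((575.41357421875, 1.0264968872070312), (64.07618713378906, 47.77539825439453), 0.022475825622677803)
tail 248 [0.4509 0.0012 0.0289] [0.4509 0.0011 0.029 ] ((450.90423583984375, 1.0549020767211914), (23.94182586669922, 52.03297424316406), 89.96543884277344)
ball [0.5721 0.2045 0.0707]
```

View pics/t4z.png

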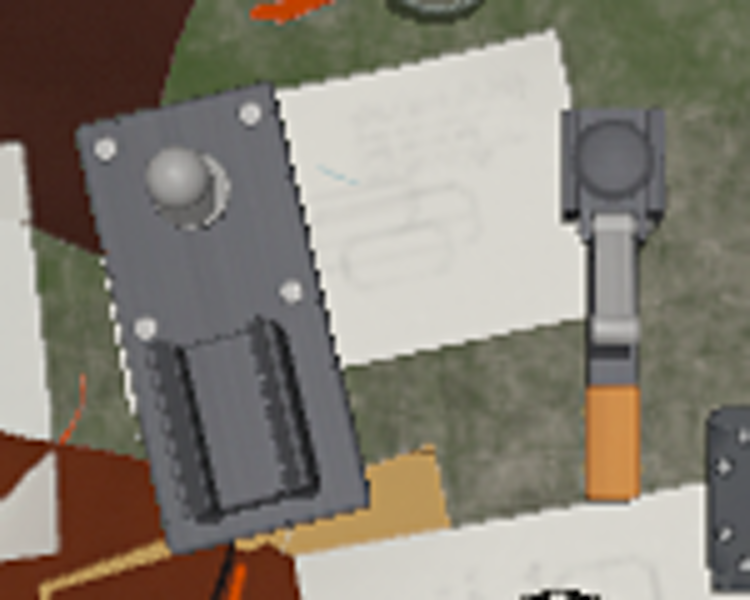

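```bash
python3 - <<'E'
from h import *
np.set_printoptions(precision=4,suppress=True)
def ray(cam,u,v,z):
    i=viewer.camera_info(cam);K=np.array(i['intrinsics'])
    r=np.array(i['rotation'])@np.array([(u-K[0,2])/K[0,0],-(v-K[1,2])/K[1,1],-1]);e=np.array(i['eye'])
    return e+r*(z-e[2])/r[2]
def proj(cam,P):
    i=viewer.camera_info(cam);K=np.array(i['intrinsics'])
    q=np.array(i['rotation']).T@(np.array(P)-np.array(i['eye']));return K[0,0]*q[0]/-q[2]+K[0,2],K[1,1]*-q[1]/-q[2]+K[1,2]
img={c:cv2.imread(f'pics/{c}4.png') for c in ('top','scene')}
S=8
for c,nm,P,r0,r1 in [('top','dome',(.585,0,.048),5,11),('top','ball',(.5737,.205,.061),5,9),('scene','ball',(.5737,.205,.061),5,9),('scene','dome',(.585,0,.048),5,11)]:
    u,v=map(int,proj(c,P));h=16
    g=cv2.cvtColor(img[c][v-h:v+h,u-h:u+h],cv2.COLOR_BGR2GRAY)
    g=cv2.resize(g,None,fx=S,fy=S,interpolation=cv2.INTER_CUBIC);g=cv2.normalize(g,None,0,255,cv2.NORM_MINMAX)
    cv2.imwrite(f'pics/z_{c}_{nm}.png',g)
    H=cv2.HoughCircles(cv2.GaussianBlur(g,(9,9),0),cv2.HOUGH_GRADIENT,1.5,200,param1=80,param2=15,minRadius=r0*S,maxRadius=r1*S)
    print(c,nm,proj(c,P))
    if H is not None:
        x,y,r=H[0,0];uu=u-h+(x+.5)/S-.5;vv=v-h+(y+.5)/S-.5
        print('   ',uu,vv,r/S,ray(c,uu,vv,P[2]))
# tail rear edge / lateral edges known colours
E
python3 - <<'E'
import cv2,numpy as np
a=[cv2.imread(f'pics/z_{n}.png') for n in('top_dome','top_ball','scene_ball','scene_dome')]
cv2.imwrite('pics/zz.png',cv2.resize(np.hstack(a),(800,200)))
E
```

```text
top dome (np.float64(282.5127571162546), np.float64(210.76386136560865))
    266.03125 199.46875 7.56875 [0.6121 0.0391 0.048 ]
top ball (np.float64(194.89033759820157), np.float64(214.6705512210412))
    198.09375 217.53125 7.15625 [0.567  0.1974 0.061 ]
scene ball (np.float64(246.49593039483233), np.float64(244.89000360758408))
    246.71875 259.53125 8.09375 [0.5414 0.2437 0.061 ]
scene dome (np.float64(290.97838441684996), np.float64(204.95993820542236))
    290.71875 201.71875 10.2125 [ 0.5938 -0.0113  0.048 ]
```

View pics/zz.png

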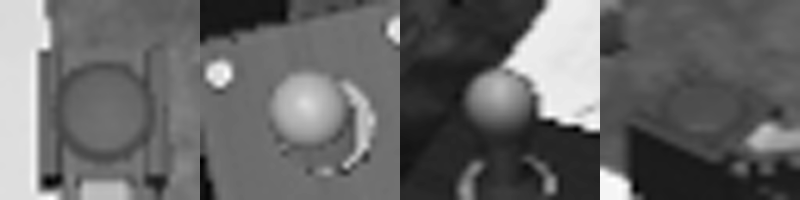

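```bash
cat >> h.py <<'E'
def ray(cam,u,v,z):
    i=viewer.camera_info(cam);K=np.array(i['intrinsics'])
    r=np.array(i['rotation'])@np.array([(u-K[0,2])/K[0,0],-(v-K[1,2])/K[1,1],-1]);e=np.array(i['eye'])
    return e+r*(z-e[2])/r[2]
E
python3 - <<'E'
from h import *
np.set_printoptions(precision=4,suppress=True)
W=[ray('top',160+(X+.5)/5-.5,180+(Y+.5)/5-.5,.012)[:2] for X,Y in [(78,130),(272,85),(370,505),(172,553)]]
print(W)
a=lambda p,q:np.arctan2(*(q-p)[::-1])
print(a(W[3],W[0]),a(W[2],W[1]),a(W[1],W[0])-np.pi/2,a(W[2],W[3])-np.pi/2, np.mean(W,0), [np.linalg.norm(W[i]-W[(i+1)%4]) for i in range(4)])
# saddle lips by depth, ridge orientation
L=np.concatenate([cloud(c,np.load(c+'4.npy'),cv2.imread(f'pics/{c}4.png'))[0] for c in('top',)])
y=.243;u=np.array([np.cos(y),np.sin(y)]);n=np.array([-u[1],u[0]]);b=np.array([.5738,.206])
rel=L[:,:2]-b;s=rel@u;t=rel@n
m=(s<-.08)&(s>-.15)&(L[:,2]>.066)&(abs(t)<.05)
for sg in(1,-1):
    k=m&(t*sg>0);print(sg,k.sum(),np.polyfit(s[k]+.115,t[k],1),L[k,2].max(),np.percentile(t[k],[2,98]))
k=(abs(t)<.012)&(s<-.09)&(s>-.15);print('floor z',np.median(L[k,2]))
E
```

```text
[array([0.603, 0.261]), array([0.6254, 0.1669]), array([0.4215, 0.1166]), array([0.399 , 0.2105])]
0.2423031044553575 0.24176509519230205 0.23359956092037537 0.2353222612135295 [0.5122 0.1887] [np.float64(0.09671087432503732), np.float64(0.20995806122445326), np.float64(0.0965966056383559), np.float64(0.21012542723107583)]
1 182 [0.0026 0.0221] 0.0862925180390044 [0.0164 0.0282]
-1 155 [ 0.0013 -0.0246] 0.08485322839884057 [-0.0299 -0.0184]
floor z 0.03881187504268391
```

```bash
python3 - <<'E'
from h import *
np.set_printoptions(precision=4,suppress=True)
effector.release()
env.reach([.584,0,.18],R(0,True))
env.movel([.584,0,.06],rate=.2)
env.movel([.584,0,.010],rate=.08)
s=env.sense();print(s['t'],s['ee_pos'],s['wrist_force'])
effector.grasp(55)
s=env.sense();print(s['t'],s['ee_pos'],s['wrist_force'],s['gripper_width'])
env.movel([.584,0,.04],rate=.08)
s=env.sense();print(s['t'],s['ee_pos'],s['wrist_force'],s['moment'],s['gripper_width'])
env.movel([.584,0,.135],rate=.15)
s=env.sense();print(s['t'],s['wrist_force'],s['moment'],s['joint_positions'])
for c in ['scene','top']:
    p,d=snap(c,c+'5.png'); np.save(c+'5.npy',d)
E
python3 -c "
import cv2
i=cv2.imread('pics/scene5.png')[140:280,230:410];cv2.imwrite('pics/s5z.png',cv2.resize(i,None,fx=4,fy=4,interpolation=cv2.INTER_CUBIC))"
```

```text
22.25 [0.5842 0.0003 0.01  ] [ 0.1502  0.2301 -0.5472]
22.9583 [ 0.584  -0.0001  0.0101] [ 0.4102 -0.4139  0.7916] 0.04963685629326495
23.4833 [ 0.5842 -0.0003  0.0404] [-1.1061 -0.1137 -4.3824] [ 0.0002 -0.2741 -0.0457] 0.049678077546715424
24.2667 [-0.2882 -0.4354 -4.4258] [ 0.0636 -0.2698  0.0629] [ 0.5212  0.5932 -0.7764  1.7986  0.4991  0.9588 -2.0374]
```

View pics/s5z.png

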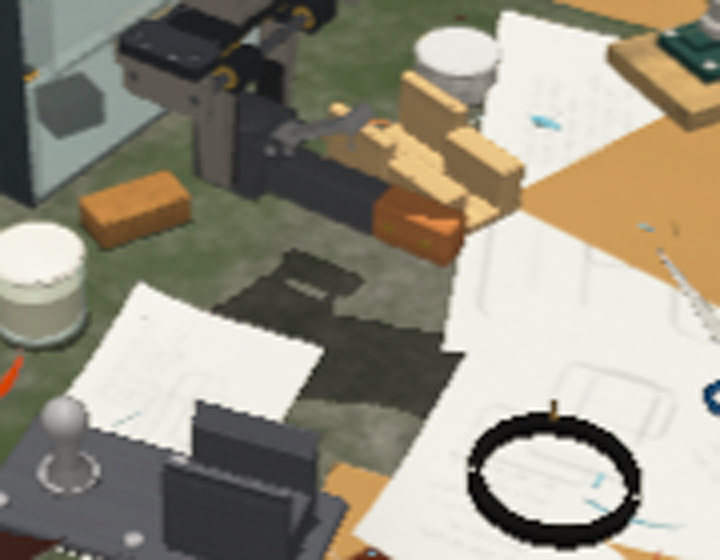

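It's held level by the cup with the lever still raised. Moving over the stand.

```bash
python3 - <<'E'
from h import *
np.set_printoptions(precision=4,suppress=True)
T=[.5736,.2050]
env.movel([*T,.135],R(.242,True),rate=.15)
env.movel([*T,.105],rate=.1)
s=env.sense();print(s['t'],s['ee_pos'],s['wrist_force'],s['moment'],s['joint_positions'])
u=np.array([np.cos(.242),np.sin(.242)]);n=np.array([-u[1],u[0]])
for c in ['scene','top']:
    p,d=snap(c,c+'6.png')
    W,C=cloud(c,d,p);C=C.astype(int)
    rel=W[:,:2]-T;a=rel@u;t=rel@n
    m=(abs(a+.135)<.045)&(abs(t)<.03)&(C[:,0]>120)&(C[:,0]-C[:,2]>60)&(W[:,2]>.1)
    if m.sum()>5: print(c,m.sum(),W[m].mean(0),'a',np.percentile(a[m],[2,50,98]),'t',np.percentile(t[m],[2,50,98]),np.polyfit(a[m],t[m],1),'z',np.percentile(W[m,2],[10,50,90]))
E
python3 -c "
import cv2
i=cv2.imread('pics/scene6.png')[160:300,200:380];cv2.imwrite('pics/s6z.png',cv2.resize(i,None,fx=4,fy=4,interpolation=cv2.INTER_CUBIC))
i=cv2.imread('pics/top6.png')[180:300,150:300];cv2.imwrite('pics/t6z.png',cv2.resize(i,None,fx=4,fy=4,interpolation=cv2.INTER_CUBIC))"
```

```text
26.3333 [0.573  0.2048 0.1039] [ 0.2543 -0.0361 -4.5543] [ 0.103  -0.3184  0.0158] [ 0.1737  0.6892 -0.7987  1.7524  0.5896  0.9587 -2.1931]
scene 256 [0.4408 0.1795 0.119 ] a [-0.158  -0.1355 -0.1085] t [-0.0081  0.0105  0.0152] [0.078  0.0176] z [0.1097 0.1213 0.1244]
top 254 [0.4413 0.1741 0.1234] a [-0.1593 -0.1362 -0.1094] t [-0.0101  0.002   0.0129] [0.0795 0.0125] z [0.1205 0.1233 0.1263]
```

View pics/s6z.png

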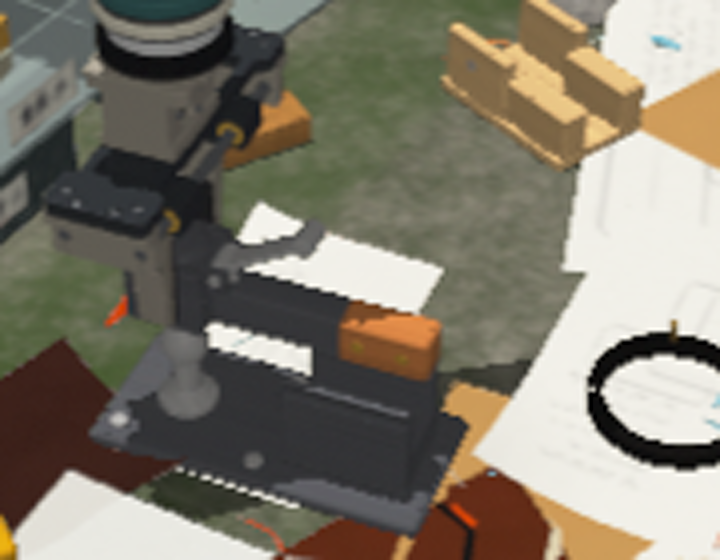

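View pics/t6z.png

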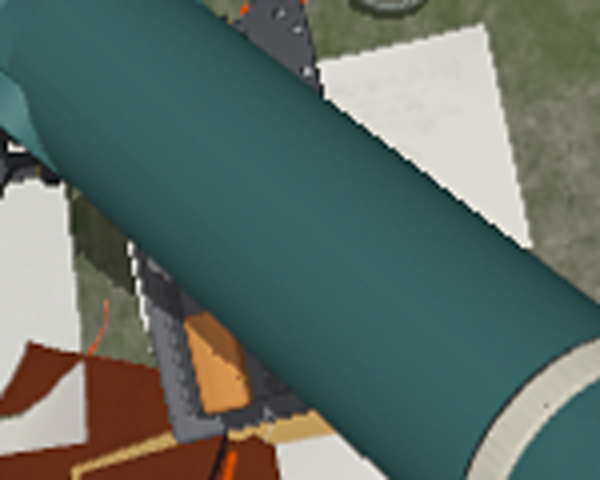

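The tail is level and sits over the saddle, and the cup is above the ball. Lowering step by step with force checks.

Run:
```python
from h import *
np.set_printoptions(precision=3,suppress=True)
T=[.5738,.2050]
env.movel([*T,.085],rate=.08);env.pause(.1)
s=env.sense();f0=s['wrist_force'];m0=s['moment'];print(s['t'],s['ee_pos'],f0,m0)
for z in [.079,.076,.074,.072,.070,.068]:
    env.movel([*T,z],rate=.04)
    s=env.sense();f=s['wrist_force']-f0;print(round(s['t'],2),z,s['ee_pos'],f,s['moment']-m0)
    if f[2]>10 or np.hypot(f[0],f[1])>8: break
```

```text
26.9333 [0.574 0.205 0.085] [-0.146 -0.09  -3.177] [ 0.104 -0.309  0.012]
27.23 0.079 [0.574 0.205 0.079] [-0.067 -0.371 -2.217] [ 0.003  0.022 -0.031]
27.48 0.076 [0.574 0.205 0.076] [ 0.032  0.442 -0.705] [-0.014 -0.016  0.019]
27.73 0.074 [0.574 0.205 0.074] [-0.559  0.785 -1.579] [-0.024  0.032 -0.001]
27.98 0.072 [0.574 0.205 0.072] [ 0.784 -1.499 -0.876] [-0.231 -0.104  0.017]
28.23 0.07 [0.574 0.205 0.07 ] [ 1.004 -2.719  2.908] [-0.639 -0.077 -0.002]
28.48 0.068 [0.574 0.205 0.068] [ 0.367 -1.689  5.714] [-0.618  0.123 -0.033]
```

Run:
```python
from h import *
np.set_printoptions(precision=3,suppress=True)
T=np.array([.5738,.2050]);f0=np.array([0,0,-4.3])
T=T+[0.0002,-.0008]
for z in [.068,.066,.064,.062,.060,.058,.056,.054,.0525,.0515]:
    env.movel([*T,z],rate=.04)
    s=env.sense();f=s['wrist_force']-f0;print(round(s['t'],2),z,s['ee_pos'],f,s['moment'])
    if f[2]>22 or np.hypot(f[0],f[1])>10: break
    if np.hypot(f[0],f[1])>1.5: T=T+np.clip(f[:2]*.0002,-.0005,.0005)
print(T)
```

```text
28.73 0.068 [0.574 0.205 0.068] [-0.805 -2.181  8.895] [-0.289 -0.209 -0.032]
28.98 0.066 [0.574 0.204 0.066] [0.708 0.538 4.09 ] [ 0.112 -0.76   0.051]
29.23 0.064 [0.574 0.204 0.063] [ 4.456  1.637 -0.102] [ 0.46  -1.227  0.013]
29.48 0.062 [0.574 0.204 0.061] [ 3.784  2.429 -3.845] [ 0.566 -1.268 -0.018]
29.73 0.06 [0.574 0.204 0.059] [ 3.288  0.936 -6.979] [ 0.439 -1.     0.011]
29.98 0.058 [0.574 0.204 0.057] [ 1.73   1.035 -9.336] [ 0.302 -0.605  0.036]
30.23 0.056 [0.574 0.204 0.055] [ -0.489   0.661 -11.174] [ 0.192 -0.136 -0.024]
30.48 0.054 [0.574 0.204 0.053] [-4.477 -1.285 -7.241] [-0.335  0.718  0.011]
30.73 0.0525 [0.574 0.205 0.053] [-5.462 -2.011 -3.118] [-0.395  0.932  0.013]
30.98 0.0515 [0.574 0.205 0.052] [-5.24  -1.364 -1.401] [-0.249  0.82  -0.013]
[0.574 0.204]
```

```bash
python3 - <<'E'
from h import *
np.set_printoptions(precision=4,suppress=True)
f0=np.array([0,0,-4.3])
T=np.array([.5738,.2045])
for z in [.051,.050,.0495,.049,.0485,.048]:
    env.movel([*T,z],rate=.03)
    s=env.sense();f=s['wrist_force']-f0;print(round(s['t'],2),z,s['ee_pos'],f,s['moment'])
    if f[2]>9 or np.hypot(f[0],f[1])>10: break
for c in ['scene','top']:
    p,d=snap(c,c+'7.png');np.save(c+'7.npy',d)
E
python3 -c "
import cv2
i=cv2.imread('pics/scene7.png')[180:300,200:350];cv2.imwrite('pics/s7z.png',cv2.resize(i,None,fx=5,fy=5,interpolation=cv2.INTER_CUBIC))"
```

```text
31.23 0.051 [0.5744 0.2049 0.0519] [-4.7552 -1.5694  1.9435] [-0.2881  0.5831 -0.0009]
31.48 0.05 [0.5743 0.205  0.0504] [-3.056   0.0749  0.8972] [-0.0143  0.2997  0.053 ]
31.73 0.0495 [0.5743 0.205  0.0499] [-3.1266  0.6392  3.264 ] [-0.0284  0.3978 -0.0448]
31.98 0.049 [0.5743 0.2049 0.0498] [-3.2121 -0.4806  8.6666] [-0.1484  0.6426  0.0486]
32.23 0.0485 [0.5743 0.205  0.0497] [-4.6411 -0.5124 12.1034] [-0.2787  0.8952 -0.037 ]
```

View pics/s7z.png

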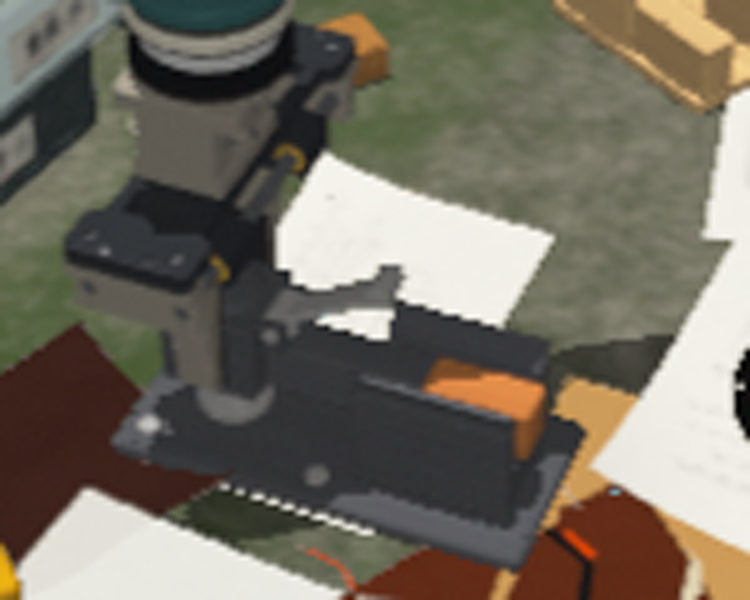

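It's seated: the hard stop came at TCP z = 0.0497 against 0.050 expected, after a clear snap-through. The picture shows the tail between the cheeks and the lever still raised. I'll let go, check, then press the lever.

```bash
python3 - <<'E'
from h import *
np.set_printoptions(precision=4,suppress=True)
env.movel([.5743,.205,.0497],rate=.03)
effector.release()
env.movel([.5743,.205,.13],rate=.15)
B=np.array([.5740,.2048]);u=np.array([np.cos(.242),np.sin(.242)]);n=np.array([-u[1],u[0]])
P=B-.079*u
env.movel([*P,.20],rate=.3)
effector.grasp(20)
s=env.sense();print(s['t'],s['ee_pos'],s['wrist_force'],s['gripper_width'],s['joint_positions'])
for c in ['scene','top']:
    p,d=snap(c,c+'8.png');W,C=cloud(c,d,p)
    print(c,[(np.round(r['at'],4),round(r['score'],2)) for r in tip_of(c,'lever_end')[:2]])
    rel=W[:,:2]-B;a=rel@u;t=rel@n
    m=(a>-.1)&(a<-.06)&(abs(t)<.03)&(W[:,2]>.1)&(W[:,2]<.14)
    if m.sum()>3:print('lever',m.sum(),a[m].mean(),t[m].mean(),np.percentile(W[m,2],[50,95]))
    m=(abs(a)<.025)&(abs(t)<.025)&(W[:,2]>.07)&(W[:,2]<.11)
    if m.sum()>3:print('cup',m.sum(),np.percentile(W[m,2],[10,50,90]))
    m=(a<-.11)&(a>-.16)&(abs(t)<.011)&(W[:,2]>.03)&(W[:,2]<.11)
    if m.sum()>3:print('tail',m.sum(),np.percentile(W[m,2],[10,50,90]))
E
python3 -c "
import cv2
i=cv2.imread('pics/scene8.png')[160:300,200:380];cv2.imwrite('pics/s8z.png',cv2.resize(i,None,fx=4,fy=4,interpolation=cv2.INTER_CUBIC))"
```

```text
35.875 [0.4973 0.1859 0.2   ] [-0.4186 -0.9918  0.7428] 0.0002681887576038057 [ 0.3216  0.4602 -0.9393  1.8643  0.4299  1.0354 -2.1232]
scene [(array([0.4996, 0.1818, 0.1202]), 0.75), (array([ 0.7114, -0.0419, -0.0006]), 0.71)]
lever 83 -0.07691912911790232 0.004120502005603671 [0.1155 0.1222]
cup 315 [0.0815 0.0862 0.0906]
tail 158 [0.0621 0.0685 0.071 ]
top []
cup 168 [0.0825 0.0858 0.0909]
```

View pics/s8z.png

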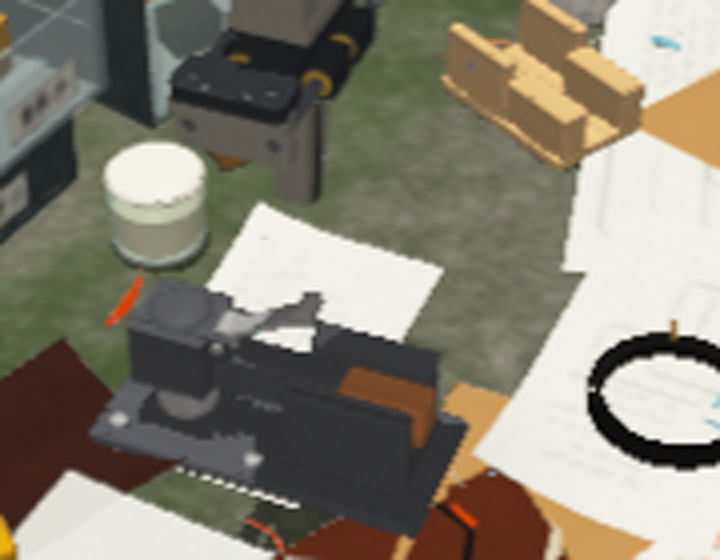

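The cup's flat top measures 0.086 and the tail top 0.070, both the expected home heights, and the arm is free with its lever up. Pressing the lever along its arc.

```bash
python3 - <<'E'
from h import *
np.set_printoptions(precision=3,suppress=True)
B=np.array([.5740,.2048]);u=np.array([np.cos(.242),np.sin(.242)])
f0=env.sense()['wrist_force']
def P(th,dz=0): return [*(B-u*(.031+.064*np.cos(th))),.08+.064*np.sin(th)+dz]
env.movel(P(.8,.008),rate=.15)
for th,dz in [(.75,0),(.65,0),(.55,0),(.45,0),(.35,0),(.25,0),(.18,0),(.14,0),(.14,-.001),(.14,-.002),(.14,-.003),(.14,-.004)]:
    env.movel(P(th,dz),rate=.05)
    s=env.sense();f=s['wrist_force']-f0;print(round(s['t'],2),th,dz,np.round(P(th,dz)[2],4),s['ee_pos'],f)
    if f[2]>14: break
env.pause(.2);s=env.sense();print(s['wrist_force']-f0,s['ee_pos'])
q=s['ee_pos']
env.movel([q[0],q[1],.2],rate=.15)
env.movel([.45,-.05,.28],rate=.3)
for c in ['scene','top']:
    p,d=snap(c,c+'9.png');np.save(c+'9.npy',d);W,C=cloud(c,d,p)
    print(c,[(np.round(r['at'],4),round(r['score'],2)) for r in tip_of(c,'lever_end')[:2]])
    n=np.array([-u[1],u[0]]);rel=W[:,:2]-B;a=rel@u;t=rel@n
    for nm,lo,hi,w in [('cup',-.024,.024,.024),('lever',-.10,-.085,.009),('tail',-.16,-.12,.011)]:
        m=(a>lo)&(a<hi)&(abs(t)<w)&(W[:,2]>.03);print(nm,m.sum(),np.percentile(W[m,2],[10,50,90]))
    for k in ['wax','sander','jar','tin']: print(k,[(np.round(r['at'],3),round(r['score'],2)) for r in tip_of(c,k)[:1]])
print(env.sense()['t'])
E
python3 -c "
import cv2
i=cv2.imread('pics/scene9.png')[160:300,200:380];cv2.imwrite('pics/s9z.png',cv2.resize(i,None,fx=4,fy=4,interpolation=cv2.INTER_CUBIC))"
```

```text
37.02 0.75 0 0.1236 [0.498 0.186 0.124] [ 0.582  0.288 -0.696]
37.3 0.65 0 0.1187 [0.494 0.185 0.119] [1.352 0.586 1.085]
37.58 0.55 0 0.1135 [0.491 0.184 0.113] [ 0.551 -0.048  0.856]
37.85 0.45 0 0.1078 [0.488 0.183 0.108] [0.85  0.347 0.767]
38.12 0.35 0 0.1019 [0.485 0.183 0.102] [0.841 0.865 0.019]
38.4 0.25 0 0.0958 [0.483 0.182 0.096] [0.027 1.016 0.211]
38.65 0.18 0 0.0915 [0.483 0.182 0.091] [ 0.463  1.036 -0.396]
38.9 0.14 0 0.0889 [0.482 0.182 0.089] [0.25  0.863 2.067]
39.15 0.14 -0.001 0.0879 [0.482 0.182 0.088] [-1.056 -1.097  8.394]
39.4 0.14 -0.002 0.0869 [0.482 0.182 0.088] [-3.008 -2.015 12.85 ]
39.65 0.14 -0.003 0.0859 [0.482 0.182 0.088] [-5.047 -2.379 19.62 ]
[-5.338 -2.839 20.394] [0.482 0.182 0.088]
scene [(array([0.448, 0.178, 0.037]), 0.63), (array([0.483, 0.179, 0.084]), 0.46)]
cup 337 [0.06  0.086 0.091]
lever 49 [0.068 0.084 0.088]
tail 132 [0.058 0.069 0.07 ]
wax [(array([0.599, 0.373, 0.002]), 0.56)]
sander [(array([ 0.711, -0.039,  0.   ]), 0.71)]
jar [(array([ 0.698,  0.085, -0.004]), 0.57)]
tin [(array([ 0.608, -0.34 , -0.   ]), 0.53)]
top [(array([0.479, 0.182, 0.086]), 0.72)]
cup 460 [0.082 0.086 0.091]
lever 56 [0.082 0.086 0.09 ]
tail 171 [0.066 0.068 0.071]
wax [(array([ 0.601,  0.38 , -0.003]), 0.72)]
sander [(array([ 0.71 , -0.037, -0.001]), 0.84)]
jar [(array([ 0.698,  0.084, -0.003]), 0.82)]
tin [(array([ 0.61 , -0.336,  0.   ]), 0.96)]
42.3333
```

View pics/s9z.png

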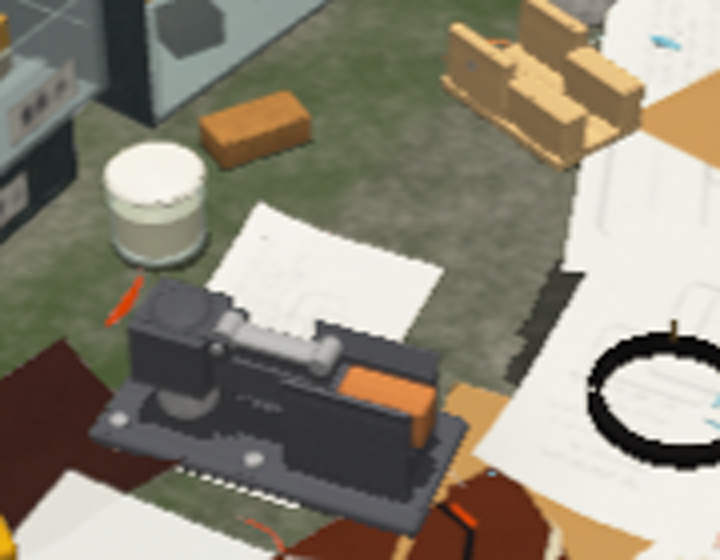

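View pics/top9.png

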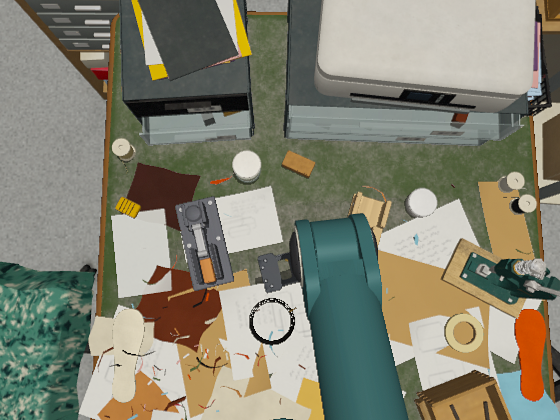

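Run:
```python
from h import *
B=np.array([.5740,.2048]);u=np.array([np.cos(.242),np.sin(.242)]);n=np.array([-u[1],u[0]])
for c in ['scene','top']:
    W,C=cloud(c,np.load(c+'9.npy'),cv2.imread(f'pics/{c}9.png'));rel=W[:,:2]-B;a=rel@u;t=rel@n
    print(c,[(x,round(float(np.percentile(W[(abs(a+x)<.006)&(abs(t)<.01)&(W[:,2]>.05),2],70)),4)) for x in (.045,.055,.065,.075,.085,.094)])
workorder.finish_job(); print(env.sense()['t'])
```

```text
scene [(0.045, 0.0837), (0.055, 0.0828), (0.065, 0.0832), (0.075, 0.0828), (0.085, 0.0846), (0.094, 0.0858)]
top [(0.045, 0.0834), (0.055, 0.0839), (0.065, 0.0844), (0.075, 0.0831), (0.085, 0.0843), (0.094, 0.0881)]
the job is handed in; nothing more can be done
the job is handed in; nothing more can be done
```

The hitch arm is coupled on the stand with its latch lever pressed down, and I handed the job in at about 42 s of the 72 s limit.

- **Sequence:** I lifted the arm out of the rack by its tail, laid it flat on the open desk and let it go. I then took it by the cup and pushed it over the ball with the lever still raised. The first tail grip was too low to lay the arm flat. I set it back in the rack and regripped 5.5 mm higher before lifting it out.
- **Seating:** Contact came about 21 mm above home, and the push peaked at about 9 N. The pads then drew the cup down to a hard stop at tool height 0.0497 m, against 0.050 m expected. After I let go, the cup's flat top measured about 0.086 m and the tail top about 0.070 m, both as expected when fully home.
- **Lever:** It reached a firm stop with the fingertips at 0.088 m, against 0.089 m expected, at about 20 N. Depth from both cameras shows it lying flat along the bar.
- **Surroundings:** The wax, sander, jar and tin are where they started, within what the networks can measure. The robot touches nothing.

**Disagreements:**
- While the lever was moving, the wrist force read only about 1 N where 5 to 7 N was expected. I think this is because I read it only when the tool was still between steps.
- In the last scene picture, the network's best guess for the lever end was wrong. Its second guess and the top camera's agree with the lever being down.

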